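# Check the sump with the gauge rod of a drone's range-extender engine

## Robot

A 6-joint arm with a two-finger parallel gripper is mounted at the origin on the work surface. World frame = base frame: x ahead of the robot, y to its left, z up, the work surface at z = 0. Lengths are in m, angles in rad, forces in N, time in s.
With the tool pointing down it reaches from about 0.375 to 0.9 m from the base axis. Payload 3.1 kg.
Tool frame: the origin (TCP) lies between the finger pads; the fingertips stand 8 mm ahead of it and the grasp point (between the pads) lies 11 mm behind it; z points along the fingers, y is the line along which they close (so a half turn about z gives the same grasp; the last joint's range is limited). The gripper opens to 87 mm and grips with 3 to 60 N. Pads are 19 mm wide; open, the fingers measure 117 mm over their backs; the gripper's body (75 mm by 190 mm) begins 51 mm behind the grasp point.
Start: joints at [1.129, 0.527, 1.433, -0, 1.181, -0.178], TCP at [0.162, 0.604, 0.231] pointing down, gripper open.
Joint ranges: [-3.08, 3.08], [-0.75, 2.2], [0.22, 2.44], [-1.43, 4.57], [0, 2.65], [-2.85, 2.85]. Speed limits (rad/s): [2.79, 2.79, 3.14, 3.14, 3.14, 3.14].

## Interface

Orientations are given as a unit quaternion [x, y, z, w].
In Python, from rig import robot, vision, job gives the robot as it stands.
- The arm moves only by the shell command python3 -m handwheel 'ROWS' [OPENING] [FORCE]. ROWS is JSON, a list of rows, each a list of 4 numbers: the shift along the tool's x, y, z as a fraction of full scale, then the turn about the tool's z as a fraction of full scale. A call has 1 to 20 rows; each row is the pose to reach, as a shift and turn from the pose commanded when the call began, along the tool's axes at that moment, turning the shorter way round; what a row does not reach only later rows make up. Full scale, the value 1, is 300 mm for a shift and 2 pi rad for a turn. A row lasts 1/12 s, in which the tool goes at most 41.7 mm and 7.16 degrees, less where a joint would pass 70% of its speed; a pose out of reach is approached as far as the arm can. A call with a number of a shift or a turn outside -1 to 1 is refused whole. A call with a gripper value outside its range is refused whole. OPENING is the opening in per cent of the stroke, from 0 (shut) to 100 (fully open), set as the call begins (- or left out, the last holds). The fingers move at their own pace and stop on an object; FORCE is the grip in N (left out, the last holds). Time passes only in rows, so rows that repeat a pose let the fingers close. It gives the time, the measured TCP pose, the force, the opening and the grip force at its end, in the units of the state.
- robot.get_obs(): the state, without advancing time (a new reading comes with each control period).
- vision.camera(name): name is "side" or "top" or "wrist"; returns a dict with "frame" (400x640x3 uint8, red, green, blue), "K" (3x3 intrinsics, pixels), "cam_to_world" (4x4, takes a point from camera to world coordinates); the wrist camera has in their place "hand_eye" (4x4, takes a point from camera to tool coordinates, whose origin is the TCP and whose axes are the flange's). Camera axes: x right, y down, z forward; pixel columns grow to the right and rows downward; lengths in m; the calibration is good to about 2 mm. A picture is of the moment at which its call begins: read the wrist's pose just before it. There is no depth.
- job.hand_in(): hands the job in; it is judged then, once.
Trained networks look in the newest picture that a camera, given by its name, has taken for a name from the list of things; names that differ only in an ending like _2 or _b are one class to them, and where a whole thing is asked for, a point or a joint stands for the part that bears it (a point fixed in the world has none). Each returns a list of dicts, best first, with "conf" (0 to 1); they miss things now and then, are a little off and sometimes report something else, mostly with a low value. They report only what shows in the picture. A call takes as long as a camera call.
- vision.look_for(camera, label): "point" ([row, column] in pixels, amid what is visible of it).
- vision.outline_of(camera, label): "mask" (400x640 bool, what is visible of it) and "point" ([row, column] in pixels, amid what is visible of it).
The state is a dict: "time": time; "q": joint angles; "joint_velocities": joint speeds; "joint_torque": joint torques, N m; "position": TCP position; "tool_rot": TCP orientation; "ft_force": force on the tool from outside, world axes, zero at the start; "moment": the same for the moment, N m; "grip_width": finger opening in m; "grip_force": force on a finger pad.
Only numpy, scipy, OpenCV 4.12 (cv2) and the standard library are available. Lean on these libraries where they do the work, as an engineer would, in place of code of your own. Each camera call takes 0.05 s, during which the arm holds its last target. There are 200 camera calls.

## Task

Use the thin pry blade to lever up the lid of the grey gauge case by its front tab until it falls open, and lay the blade back down on the table. Take the gauge rod out of the case, slide it into the engine's inclined guide tube until its collar stops on the mouth of the tube, and draw it right out again. Finish still holding the rod in the gripper, level and still for reading, about 25 cm above the table and touching nothing else; leave the other things where they are.

Things in the scene. Friction and masses are not known exactly. Their poses are not given: they have to be found in the camera images.
- pry_blade: Thin pry blade lying loose on the table, 90 g. Wooden handle 95 long, 16 wide, 22 high; from its front end sticks out a flat steel blade 90 long, 14 wide, 2.5 thick, its mid-plane 11 mm above the handle's underside. Origin: centre of the handle's underside; +x along the blade towards its tip (tip at x = +137.5 mm), +z up.
- case: Fixed grey plastic gauge case, 104 deep (x), 226 wide (y), 60 high without lid, walls 4. Front with the lid's tab: -x side, to the robot; lid hinge along the +x top edge. Origin: centre of underside; z up. The rod lies inside on two black saddles (10 along y, 40 along x, up to 40 high) at y = -68 and +86 mm; between them fingers have room either side of its grip down to the 4 mm floor.
- case_lid (a joint): Hinge of the case's lid: 0 rad shut, grows as it opens upward, stop at 2.2 rad (leaning back). The lid is 5 mm thick, 120 g, without catch; it falls shut by itself before upright (1.57) and falls open past it.
- lid_tab (a point): Middle of the underside of the lid's front tab (moves with the lid). Shut, the tab overhangs the case's front wall by 16 mm, is 60 wide along the case's y, 5 thick, its underside 60 mm above the table with free space below; this point lies 8 mm in front of the wall and 112 mm from the hinge line.
- lid_hinge (a point): Middle of the lid's hinge line (along the case's y), on the case's rear top edge, 60 mm above the table.
- gauge_rod: Loose rod, 70 g: steel shaft 8 in diameter, 100 long, tapered tip; collar disc 28 in diameter, 6 thick; black grip bar 90 long, 14 wide (y), 16 high (z). Origin: on the axis at the collar's stop face (shaft side); +x to the tip; grip from x = -6 to -96 mm. It starts level in the shut case, z up, axis 34 mm above the table, along the case's y, tip towards case -y (robot's right).
- rod_tip (a point): Tip of the gauge rod, 100 mm from the collar's stop face along +x.
- guide_tube: Steel guide tube on the engine, bore 14, outside 30 in diameter, 105 deep. Origin: centre of its open mouth, 125 mm above the table; +z points out of the tube along its axis, 35 degrees above level, roughly to the robot's left (+y). The rod goes in along -z; its collar stops on the mouth's rim.
- engine: Fixed small engine of dark crankcase (110 x 105, 100 high) and finned cylinder (86 across, 182 high) on a base plate 150 (x) by 250 (y), 8 thick. Origin: under its middle; z up. The tube's mouth is at y = +100 mm, z = 125 mm; crankcase and cylinder stand at y under +10 mm.
- transmitter: Bystander: black radio transmitter, 85 x 150 x 35 mm, origin under its middle.
- battery: Bystander: grey battery pack, 130 x 46 x 40 mm, origin under its middle.
- screwdriver: Bystander: screwdriver lying on the table, origin under its middle.
- mug: Bystander: white mug, 80 mm across, 90 high, origin under its middle.
- jar: Bystander: small clear jar, 52 mm across, 60 high, origin under its middle.
- propeller: Bystander: black two-bladed propeller, 220 mm long, 10 high, origin under its hub.

How it is judged:
On the way, in this order (a step that is already met when the one before it is completed fails the run):
1. the blade, not the fingers, lifts the lid by more than 0.3 rad (value of joint case_lid above 0.3 rad and contact force between pry_blade and case above 0.05 N and contact force between the fingers and case below 0.1 N and contact force between the fingers and pry_blade above 0.5 N).
2. the held rod is in the guide tube, its collar on the mouth (within 4 mm) (z of gauge_rod in the frame of guide_tube below 0.004 m and distance between gauge_rod and guide_tube below 0.008 m and angle between the x axis of gauge_rod and the z axis of guide_tube, either way round below 0.15 rad and contact force between the fingers and gauge_rod above 0.5 N), for 0.1 s.
3. the held rod is drawn out, its tip clear of the mouth (z of rod_tip in the frame of guide_tube above 0.01 m and contact force between the fingers and gauge_rod above 0.5 N), for 0.1 s.
At the end, for the whole second after the job is handed in: The rod is held in the fingers, still, level within 8 degrees, collar and tip 20 cm or more above the table (collar at most 32 cm), out of the tube, touching neither tube nor case; the lid stands open (over 1.6 rad); the pry blade lies outside the case (origin under 3 cm), let go and at rest (all of step 3 and angle between gauge_rod's own x axis and vertical between 1.42 and 1.72 rad and height (world z) of gauge_rod between 0.2 and 0.32 m and height (world z) of rod_tip above 0.2 m and linear speed of each of gauge_rod, pry_blade below 0.03 m/s and angular speed of gauge_rod below 0.2 rad/s and contact force between gauge_rod and guide_tube below 0.05 N and contact force between gauge_rod and case below 0.05 N and value of joint case_lid above 1.6 rad and height (world z) of pry_blade below 0.03 m and contact force between the fingers and pry_blade below 0.05 N and (x of pry_blade in the frame of case below -0.052 m or x of pry_blade in the frame of case above 0.052 m or y of pry_blade in the frame of case below -0.113 m or y of pry_blade in the frame of case above 0.113 m)); the arm keeps its last pose, push and grip.
It fails at once if a bystander is moved by more than 3 cm (distance of any of transmitter, battery, screwdriver, mug, jar, propeller from where it was at the start of the episode above 0.03 m).
It also fails if it takes over 72 s, if anything falls off the work surface, if the arm or the gripper's body presses on something with over 40 N, if the wrist force passes 120 N, or if a joint passes its speed limit or range.

## Working session

There is one attempt and no reset: what is moved stays moved. The work goes in short steps, Python scripts to look and compute and a shell command to move; the robot and the scene stay as the last step left them, time stands still between calls to the robot, and variables do not carry over. Pictures are saved under pics/ and viewed, at most 10 in all, crops included, and the job is handed in when it is done.

```bash
ls; mkdir -p pics
cat > h.py <<'E'
import numpy as np,cv2
from rig import robot,vision,job
from scipy.spatial.transform import Rotation as R
def cam(n):
    o=robot.get_obs(); c=vision.camera(n)
    if 'hand_eye' in c:
        T=np.eye(4);T[:3,:3]=R.from_quat(o['tool_rot']).as_matrix();T[:3,3]=o['position']
        c['cam_to_world']=T@np.array(c['hand_eye'])
    c['K']=np.array(c['K']);c['M']=np.array(c['cam_to_world']);return c
def ray(c,p,z):  # pixel (row,col) -> world at height z
    d=c['M'][:3,:3]@np.linalg.solve(c['K'],[p[1],p[0],1]);o=c['M'][:3,3]
    return o+d*(z-o[2])/d[2]
def proj(c,X):
    q=np.linalg.inv(c['M'])@np.r_[X,1];q=c['K']@q[:3];return q[1]/q[2],q[0]/q[2]
def save(c,f): cv2.imwrite(f,cv2.cvtColor(np.array(c['frame']),cv2.COLOR_RGB2BGR))
E
python3 - <<'E'
from h import *
np.set_printoptions(precision=4,suppress=True)
print(robot.get_obs())
H=dict(pry_blade=.015,case=.03,case_lid=.065,lid_tab=.06,lid_hinge=.06,guide_tube=.1,engine=.1,transmitter=.035,battery=.04,screwdriver=.01,mug=.09,jar=.06,propeller=.01)
for n in['top','side']:
    c=cam(n);save(c,f'pics/{n}0.png');print(n,c['K'][0],'\n',c['M'])
    for l,z in H.items():
        r=vision.look_for(n,l)
        if r: print(l,np.round(r[0]['point']),round(r[0]['conf'],2),ray(c,r[0]['point'],z)[:2])
print(cam('wrist')['hand_eye'])
E
```

```text
pics
{'time': 0.0, 'q': array([ 1.1295,  0.5284,  1.4339, -0.    ,  1.1814, -0.1785]), 'joint_velocities': array([-0.    ,  0.0004,  0.0016, -0.0011,  0.0005,  0.0012]), 'joint_torque': array([ -0.0007, -44.0043, -17.6593,   0.0632,   0.0582,  -0.0002]), 'position': array([0.162 , 0.6029, 0.2296]), 'tool_rot': array([ 0.131 ,  0.9914, -0.001 , -0.0003]), 'ft_force': array([0.1005, 0.1317, 0.8411]), 'moment': array([-0.0443, -0.0065, -0.0044]), 'grip_force': 0.0, 'grip_width': 0.08730628465227465}
top [378.4136   0.     317.6177] 
 [[-0.0404 -0.9781  0.2041  0.3152]
 [-0.9992  0.0403 -0.0049  0.0383]
 [-0.0034 -0.2041 -0.9789  1.1628]
 [ 0.      0.      0.      1.    ]]
pry_blade [217. 354.] 0.72 [ 0.4867 -0.0766]
case [176. 272.] 0.67 [0.6235 0.1707]
case_lid [174. 273.] 0.65 [0.6189 0.1644]
lid_tab [174. 270.] 0.81 [0.6212 0.1737]
lid_hinge [173. 271.] 0.8 [0.6255 0.1712]
guide_tube [198. 436.] 0.78 [ 0.5199 -0.3066]
engine [212. 449.] 0.82 [ 0.4762 -0.3376]
transmitter [266. 184.] 0.95 [0.3579 0.4327]
battery [137. 333.] 0.89 [ 0.7389 -0.0239]
screwdriver [155. 375.] 0.51 [ 0.6832 
[... 302 characters left out ...]
    ]]
pry_blade [243. 310.] 0.83 [ 0.4829 -0.073 ]
case [193. 348.] 0.8 [0.6392 0.1672]
case_lid [186. 345.] 0.97 [0.6244 0.1571]
lid_tab [189. 342.] 0.72 [0.6122 0.1479]
lid_hinge [186. 342.] 0.89 [0.6169 0.1671]
guide_tube [264. 334.] 0.52 [ 0.5253 -0.2661]
engine [316. 325.] 0.69 [ 0.4816 -0.4376]
transmitter [157. 268.] 0.72 [0.3719 0.438 ]
battery [226. 394.] 0.72 [ 0.744  -0.0478]
screwdriver [256. 382.] 0.72 [ 0.6871 -0.1479]
mug [284. 412.] 0.9 [ 0.7106 -0.3483]
jar [264. 335.] 0.74 [ 0.5352 -0.2227]
propeller [285. 246.] 0.86 [ 0.2934 -0.2266]
[[-0.0005 -0.9563 -0.2924  0.0801]
 [ 1.     -0.0001 -0.0016  0.0008]
 [ 0.0015 -0.2924  0.9563 -0.1539]
 [ 0.      0.      0.      1.    ]]
```

Run:
```python
import cv2,numpy as np
a=cv2.imread('pics/top0.png')[100:310,150:490];b=cv2.imread('pics/side0.png')[120:370,200:480]
cv2.imwrite('pics/t.png',cv2.resize(a,None,fx=2.35,fy=2.35,interpolation=2)[:560])
cv2.imwrite('pics/s.png',cv2.resize(b,None,fx=2.3,fy=2.3,interpolation=2))
```

```text
(no output)
```

View pics/t.png

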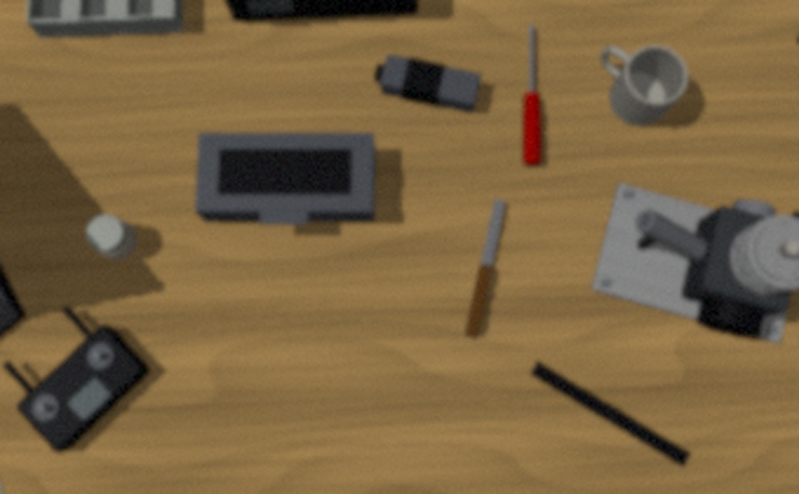

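View pics/s.png

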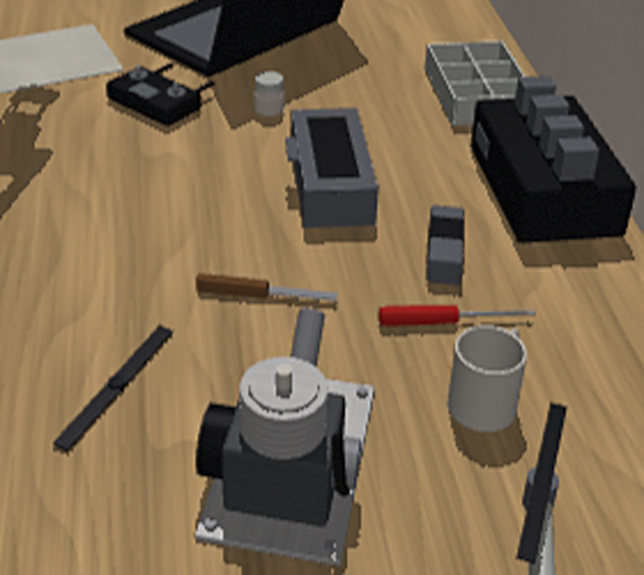

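```bash
cat > m.py <<'E'
from h import *
np.set_printoptions(precision=4,suppress=True)
for n in['top','side']:
    c=cam(n)
    for l,z in [('pry_blade',.013),('case_lid',.065),('lid_tab',.065),('guide_tube',.1)]:
        r=vision.outline_of(n,l)
        if not r: continue
        m=r[0]['mask'].astype(np.uint8); p=np.argwhere(m)
        W=np.array([ray(c,q,z)[:2] for q in p]).astype(np.float32)
        (cx,a,ang)=cv2.minAreaRect(W*1000)
        print(n,l,r[0]['conf'],len(p),'rect',cx,a,ang,cv2.boxPoints((cx,a,ang)).round().tolist())
        if l=='pry_blade':
            u,s,v=np.linalg.svd(W-W.mean(0),full_matrices=False);print(v[0],W.mean(0),W[W[:,0].argmin()],W[W[:,0].argmax()])
    if n=='top':
        f=lambda x,y,z:ray(c,(100+y/2.35,150+x/2.35),z)
        print('mouth',f(648,222,.125),'plate',f(620,185,.008),f(595,290,.008),f(780,340,.008),'tab',f(259,215,.065),f(309,215,.065),'front corners',f(197,215,.065),f(374,215,.065),f(197,133,.065),f(374,133,.065))
        print('blade',f(473,335,.022),f(500,202,.012))
E
python3 m.py
```

```text
top pry_blade 0.75 287 rect (500.5200500488281, -83.72615051269531) (16.761991500854492, 180.3271026611328) 75.29220581054688 [[411.0, -69.0], [586.0, -115.0], [590.0, -99.0], [415.0, -53.0]]
[-0.9646  0.2636] [ 0.4952 -0.0824] [ 0.414 -0.066] [ 0.5869 -0.1044]
top case_lid 0.92 2642 rect (617.2659301757812, 171.17471313476562) (225.26910400390625, 117.92100524902344) 87.61932373046875 [[554.0, 61.0], [671.0, 56.0], [681.0, 281.0], [563.0, 286.0]]
top lid_tab 0.88 2658 rect (617.2623291015625, 171.10232543945312) (225.1241455078125, 117.92211151123047) 87.61932373046875 [[554.0, 61.0], [671.0, 56.0], [681.0, 281.0], [563.0, 286.0]]
top guide_tube 0.85 312 rect (516.1514892578125, -302.0208740234375) (90.14838409423828, 29.97650146484375) 58.14369583129883 [[480.0, -332.0], [505.0, -348.0], [553.0, -272.0], [527.0, -256.0]]
mouth [ 0.5258 -0.2699  0.125 ] plate [ 0.6015 -0.2723  0.008 ] [ 0.4618 -0.2266  0.008 ] [ 0.3872 -0.4593  0.008 ] tab [0.5672 0.2027 0.065 ] [0.5646 0.1395 0.065 ] front corners [0.5704 0.2812 0.065 ] [0.5612 0.0573 0.065 ] [0.679  0.2817 0.065 ] [0.6695 0.0534 0.065 ]
blade [ 0.4086 -0.0627  0.022 ] [ 0.5839 -0.1098  0.012 ]
side pry_blade 0.8 345 rect (494.4725646972656, -81.08605194091797) (39.42396545410156, 184.5966033935547) 72.77642822265625 [[400.0, -73.0], [577.0, -127.0], [588.0, -90.0], [412.0, -35.0]]
[ 0.9623 -0.272 ] [ 0.4763 -0.0743] [ 0.4074 -0.0659] [ 0.5842 -0.1034]
side case_lid 0.57 1154 rect (616.2241821289062, 174.40151977539062) (228.0465087890625, 122.14604187011719) 86.12965393066406 [[548.0, 65.0], [669.0, 57.0], [685.0, 284.0], [563.0, 292.0]]
side lid_tab 0.69 1170 rect (615.710205078125, 175.35809326171875) (232.9193878173828, 121.75830078125) 87.8366470336914 [[550.0, 61.0], [672.0, 57.0], [681.0, 289.0], [559.0, 294.0]]
```

```bash
python3 -m handwheel '[[-0.4,-0.48,0,0],[-0.81,-0.96,0,0],[-0.81,-0.96,0,0],[-0.81,-0.96,0,0],[-0.81,-0.96,0,0],[-0.81,-0.96,0,0],[-0.81,-0.96,0,0],[-0.81,-0.96,0,0],[-0.81,-0.96,0,0],[-0.81,-0.96,0,0]]' 80 && python3 -m handwheel '[[-0.81,-0.96,0.33,0],[-0.81,-0.96,0.33,0],[-0.81,-0.96,0.33,0],[-0.81,-0.96,0.33,0],[-0.81,-0.96,0.33,0],[-0.81,-0.96,0.33,0],[-0.81,-0.96,0.33,0],[-0.81,-0.96,0.33,0],[-0.81,-0.96,0.33,0],[-0.81,-0.96,0.33,0],[-0.81,-0.96,0.33,0],[-0.81,-0.96,0.33,0],[-0.81,-0.96,0.33,0]]'
python3 - <<'E'
from h import *
np.set_printoptions(precision=4,suppress=True)
c=cam('wrist');save(c,'pics/w1.png')
o=robot.get_obs();print(o['time'],o['position'],o['tool_rot'],o['q'],o['ft_force'])
r=vision.outline_of('wrist','pry_blade')
for d in r[:1]:
    p=np.argwhere(d['mask']);W=np.array([ray(c,q,.013)[:2] for q in p]).astype(np.float32)
    print(d['conf'],len(p),cv2.minAreaRect(W*1000),cv2.boxPoints(cv2.minAreaRect(W*1000)).tolist(),p.min(0),p.max(0))
print(ray(c,(200,320),0))
a=cam('side');save(a,'pics/s1.png')
cv2.imwrite('pics/j.png',cv2.resize(np.hstack([cv2.imread('pics/w1.png')[::1],cv2.imread('pics/s1.png')]),(800,250)))
E
```

```text
time: 2.78
position: [0.3252, 0.2572, 0.2308]
tool_rot: [0.135, 0.991, -0.001, 0.001]
ft_force: [-0.4, 0.6, -0.8]
grip_width: 0.0692
grip_force: 0.0
time: 3.87
position: [0.4809, -0.0774, 0.1316]
tool_rot: [0.131, 0.991, 0.0, -0.001]
ft_force: [-0.4, 0.8, 0.3]
grip_width: 0.0696
grip_force: 0.0
3.9167 [ 0.4809 -0.0771  0.1318] [ 0.1303  0.9915  0.0003 -0.0007] [-0.3892  0.5025  1.8672  0.0004  0.7734 -1.699 ] [ 0.6144 -0.6748 -0.2765]
0.9 2437 ((484.4952392578125, -77.54731750488281), (15.838937759399414, 154.50796508789062), 74.51217651367188) [[407.9317932128906, -64.54979705810547], [556.8291625976562, -105.8086166381836], [561.0587158203125, -90.54483795166016], [412.16131591796875, -49.28601837158203]] [120 311] [272 328]
[ 0.4865 -0.0771  0.    ]
```

View pics/j.png

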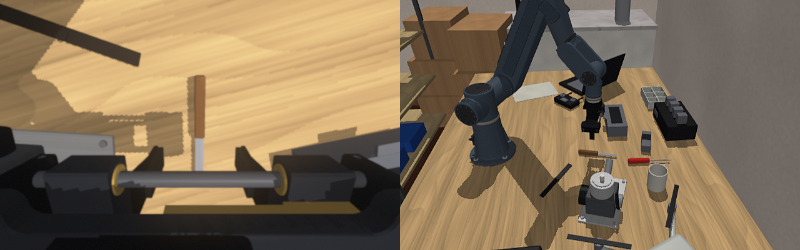

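```bash
python3 -m handwheel '[[0,0,0.13,0],[0,0,0.26,0],[0,0,0.36,0],[0,0,0.404,0],[0,0,0.404,0],[0,0,0.404,0]]' && python3 -m handwheel '[[0,0,0,0],[0,0,0,0],[0,0,0,0],[0,0,0,0],[0,0,0,0],[0,0,0,0],[0,0,0,0],[0,0,0,0]]' 0 60 && python3 -m handwheel '[[0,0,-0.05,0],[0,0,-0.15,0],[0,0,-0.25,0],[0,0,-0.32,0],[0,0,-0.32,0],[0,0,-0.32,0]]'
python3 - <<'E'
from h import *
np.set_printoptions(precision=4,suppress=True)
o=robot.get_obs();print(o['position'],o['tool_rot'])
z=o['position'][2]
c=cam('side');save(c,'pics/s2.png')
for n in['top','side']:
    c=cam(n)
    r=vision.outline_of(n,'pry_blade')
    for d in r[:1]:
        p=np.argwhere(d['mask']);W=np.array([ray(c,q,z+.001)[:2] for q in p]).astype(np.float32)
        print(n,d['conf'],len(p),cv2.boxPoints(cv2.minAreaRect(W*1000)).tolist(),W[W[:,0].argmax()])
p=proj(cam('side'),o['position']);r,q=int(p[0]),int(p[1]);a=cv2.imread('pics/s2.png')[r-60:r+60,q-80:q+80]
cv2.imwrite('pics/j2.png',cv2.resize(a,None,fx=3,fy=3,interpolation=2))
E
```

```text
time: 4.52
position: [0.4816, -0.0777, 0.0103]
tool_rot: [0.13, 0.991, 0.0, -0.0]
ft_force: [0.6, 0.4, -0.6]
grip_width: 0.0698
grip_force: 0.0
time: 5.18
position: [0.482, -0.079, 0.0104]
tool_rot: [0.131, 0.991, -0.0, 0.0]
ft_force: [-0.7, 0.6, 1.2]
grip_width: 0.0241
grip_force: 0.0
time: 5.68
position: [0.4827, -0.0792, 0.1074]
tool_rot: [0.131, 0.991, -0.0, 0.002]
ft_force: [-0.2, -1.1, -0.2]
grip_width: 0.0005
grip_force: 0.0
[ 0.4827 -0.0792  0.1074] [ 0.131   0.9914 -0.0004  0.0015]
side 0.74 351 [[400.44561767578125, -189.58731079101562], [559.2814331054688, -238.77743530273438], [568.9335327148438, -207.61053466796875], [410.09771728515625, -158.42041015625]] [ 0.5643 -0.2208]
```

View pics/j2.png

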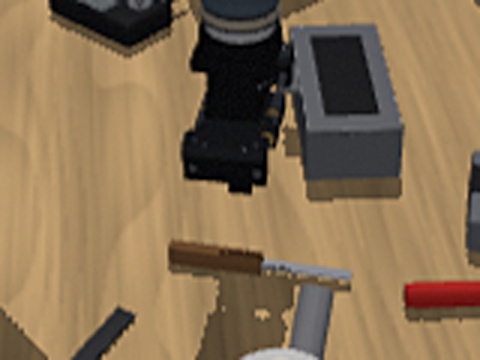

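```bash
python3 -m handwheel '[[0,0,0,0],[0,0,0,0],[0,0,0,0],[0,0,0,0],[0,0,0,0],[0,0,0,0],[0,0,0.12,0],[0,0,0.22,0],[0,0,0.3,0],[0,0,0.325,0],[0,0,0.325,0],[0,0,0.325,0]]' 45 && python3 -m handwheel '[[0,0,0,0],[0,0,0,0],[0,0,0,0],[0,0,0,0],[0,0,0,0],[0,0,0,0],[0,0,0,0],[0,0,0,0],[0,0,0,0],[0,0,0,0]]' 0 60
```

```text
time: 6.98
position: [0.4822, -0.079, 0.0092]
tool_rot: [0.131, 0.991, -0.0, 0.0]
ft_force: [-0.0, 1.0, 0.4]
grip_width: 0.0387
grip_force: 0.0
time: 7.82
position: [0.4822, -0.079, 0.009]
tool_rot: [0.131, 0.991, -0.0, 0.0]
ft_force: [-0.1, -0.1, 3.8]
grip_width: 0.015
grip_force: 59.9
```

```bash
python3 -m handwheel '[[0,0,-0.08,0],[0,0,-0.16,0],[0.1,0.15,-0.2,0],[0.2,0.3,-0.2,-0.015],[0.28,0.45,-0.2,-0.035],[0.36,0.6,-0.2,-0.035],[0.464,0.77,-0.2,-0.035],[0.464,0.77,-0.137,-0.035],[0.464,0.77,-0.137,-0.035],[0.464,0.77,-0.137,-0.035]]'
cat > look.py <<'E'
from h import *
import sys
np.set_printoptions(precision=4,suppress=True)
o=robot.get_obs();print(o['time'],o['position'],o['tool_rot'],R.from_quat(o['tool_rot']).as_matrix()[:2,0])
z=o['position'][2]
for n in['side','top']:
    c=cam(n);save(c,f'pics/{n}{sys.argv[1]}.png')
    r=vision.outline_of(n,'pry_blade')
    for d in r[:1]:
        p=np.argwhere(d['mask']);W=np.array([ray(c,q,z+.002)[:2] for q in p]).astype(np.float32)
        print(n,d['conf'],len(p),cv2.boxPoints(cv2.minAreaRect(W*1000)).round().tolist(),W[W[:,0].argmax()])
p=proj(cam('side'),o['position']);r,q=int(p[0]),int(p[1]);a=cv2.imread(f'pics/side{sys.argv[1]}.png')[r-60:r+50,q-50:q+110]
cv2.imwrite(f'pics/j{sys.argv[1]}.png',cv2.resize(a,None,fx=4,fy=4,interpolation=2))
E
python3 look.py 3
```

```text
time: 8.65
position: [0.4043, 0.1835, 0.0488]
tool_rot: [0.019, 1.0, -0.0, -0.002]
ft_force: [-0.9, 0.6, -0.7]
grip_width: 0.0152
grip_force: 59.9
8.65 [0.4043 0.1835 0.0488] [ 0.0186  0.9998 -0.0001 -0.0021] [-0.9993  0.0371]
side 0.74 138 [[329.0, 172.0], [511.0, 154.0], [515.0, 191.0], [333.0, 210.0]] [0.5145 0.1849]
```

View pics/j3.png

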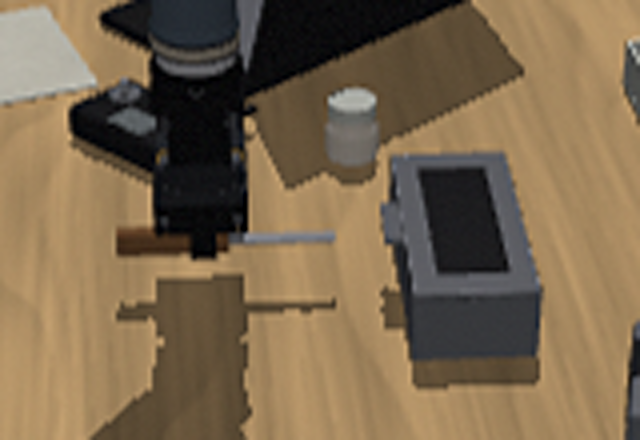

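```bash
python3 -m handwheel '[[-0.05,0,0,0],[-0.1,0,0,0],[-0.14,0,0,0],[-0.172,0,0,0],[-0.172,0,0,0],[-0.172,0,0,0]]' && python3 -m handwheel '[[0,0,-0.02,0],[0,0,-0.04,0],[0,0,-0.04,0],[0,0,-0.04,0]]'; python3 -c "
from h import *
save(cam('side'),'pics/s4.png');a=cv2.imread('pics/s4.png')[130:250,270:430]
cv2.imwrite('pics/j4.png',cv2.resize(a,None,fx=4,fy=4,interpolation=2))"
```

```text
time: 9.4
position: [0.4595, 0.1771, 0.05]
tool_rot: [0.022, 1.0, 0.0, 0.0]
ft_force: [-0.5, 0.1, -0.4]
grip_width: 0.0159
grip_force: 59.9
time: 9.73
position: [0.4591, 0.1782, 0.0626]
tool_rot: [0.021, 1.0, 0.0, 0.0]
ft_force: [0.2, -0.2, -1.0]
grip_width: 0.0157
grip_force: 59.9
```

View pics/j4.png

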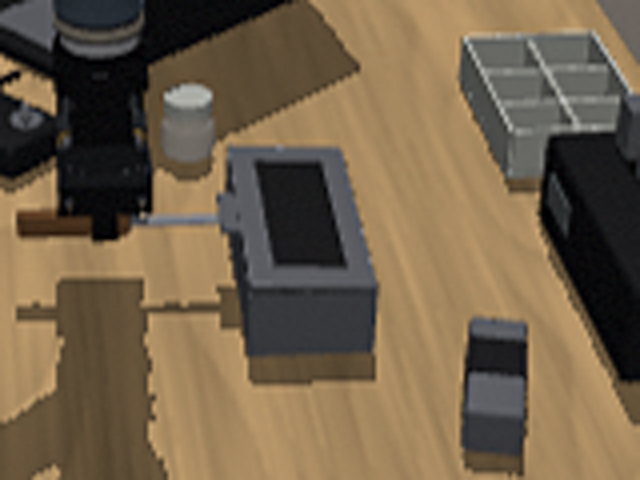

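```bash
python3 -m handwheel '[[-0.005,0,-0.04,0],[-0.02,0,-0.087,0],[-0.04,0,-0.135,0],[-0.067,0,-0.18,0],[-0.1,0,-0.222,0],[-0.137,0,-0.26,0],[-0.18,0,-0.29,0],[-0.23,0,-0.313,0],[-0.28,0,-0.328,0],[-0.333,0,-0.337,0],[-0.385,0,-0.337,0],[-0.437,0,-0.335,0],[-0.48,0,-0.333,0],[-0.48,0,-0.333,0],[-0.48,0,-0.333,0],[-0.48,0,-0.333,0]]'; python3 -c "
from h import *
save(cam('side'),'pics/s5.png');a=cv2.imread('pics/s5.png')[110:230,270:430]
cv2.imwrite('pics/j5.png',cv2.resize(a,None,fx=4,fy=4,interpolation=2))"
```

```text
time: 11.12
position: [0.6015, 0.172, 0.1614]
tool_rot: [0.021, 1.0, -0.0, -0.001]
ft_force: [1.0, 0.4, -1.4]
grip_width: 0.0157
grip_force: 59.9
```

View pics/j5.png

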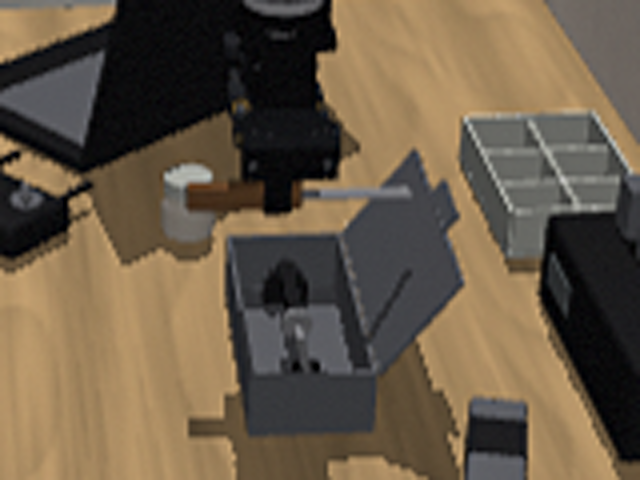

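```bash
python3 -m handwheel '[[0.13,0,0,0],[0.26,0,0,0],[0.39,-0.1,0,0],[0.52,-0.2,0,0],[0.57,-0.3,0.1,0],[0.57,-0.3,0.2,0],[0.57,-0.3,0.3,0],[0.57,-0.3,0.4,0],[0.57,-0.3,0.47,0],[0.57,-0.3,0.497,0],[0.57,-0.3,0.502,0],[0.57,-0.3,0.502,0],[0.57,-0.3,0.502,0]]' && python3 -m handwheel '[[0,0,0,0],[0,0,0,0],[0,0,0,0],[0,0,0,0],[0,0,0,0],[0,0,-0.06,0],[0,0,-0.18,0],[0,0,-0.32,0],[0,0,-0.45,0],[0,0,-0.5,0],[0,0,-0.5,0],[0,0,-0.5,0]]' 45
python3 - <<'E'
from h import *
np.set_printoptions(precision=4,suppress=True)
o=robot.get_obs();print(o['position'],o['q'])
H=dict(gauge_rod=.034,rod_tip=.034,lid_hinge=.06,case=.06,pry_blade=.013)
for n in['top','side','wrist']:
    c=cam(n);save(c,f'pics/{n}6.png')
    for l,z in H.items():
        r=vision.outline_of(n,l)
        if r:
            p=np.argwhere(r[0]['mask']);W=np.array([ray(c,q,z)[:2] for q in p]).astype(np.float32)
            print(n,l,round(r[0]['conf'],2),ray(c,r[0]['point'],z)[:2],len(p),cv2.boxPoints(cv2.minAreaRect(W*1000)).round().tolist())
E
```

```text
time: 12.25
position: [0.4288, 0.0895, 0.0123]
tool_rot: [0.021, 1.0, -0.0, 0.001]
ft_force: [-0.1, 0.1, -0.8]
grip_width: 0.0156
grip_force: 59.9
time: 13.25
position: [0.4286, 0.0893, 0.1621]
tool_rot: [0.021, 1.0, -0.0, 0.001]
ft_force: [-0.3, 0.3, -0.5]
grip_width: 0.0391
grip_force: 0.0
[0.4286 0.0893 0.1621] [-0.0508  0.3947  1.9605 -0.      0.7838 -1.5788]
top gauge_rod 0.6 [0.6224 0.185 ] 261 [[608.0, 75.0], [631.0, 74.0], [639.0, 266.0], [616.0, 267.0]]
top rod_tip 0.76 [0.6274 0.1908] 226 [[612.0, 78.0], [631.0, 78.0], [639.0, 266.0], [619.0, 267.0]]
top lid_hinge 0.77 [0.7304 0.1798] 2429 [[673.0, 57.0], [787.0, 52.0], [797.0, 294.0], [683.0, 299.0]]
top case 0.74 [0.6663 0.1594] 5071 [[558.0, 57.0], [791.0, 54.0], [794.0, 295.0], [562.0, 298.0]]
top pry_blade 0.25 [ 0.707  -0.1523] 318 [[632.0, -168.0], [835.0, -182.0], [837.0, -156.0], [634.0, -142.0]]
side lid_hinge 0.9 [0.7311 0.2283] 988 [[655.0, 78.0], [754.0, 64.0], [806.0, 426.0], [707.0, 440.0]]
side case 0.71 [0.6633 0.1428] 2622 [[525.0, -7.0], [731.0, -43.0], [811.0, 415.0], [604.0, 451.0]]
side pry_blade 0.68 [0.4349 0.0998] 314 [[358.0, 78.0], [535.0, 60.0], [540.0, 105.0], [363.0, 123.0]]
wrist lid_hinge 0.65 [0.3829 0.3489] 4544 [[337.0, 354.0], [351.0, 302.0], [446.0, 328.0], [431.0, 380.0]]
wrist case 0.76 [0.5485 0.1001] 1730 [[530.0, 64.0], [563.0, 63.0], [566.0, 140.0], [533.0, 141.0]]
wrist pry_blade 0.81 [0.4275 0.0918] 2183 [[356.0, 84.0], [526.0, 78.0], [527.0, 94.0], [357.0, 100.0]]
```

```bash
python3 -m handwheel '[[-0.13,0.06,0,0],[-0.26,0.12,0,0],[-0.39,0.2,0,0],[-0.52,0.28,0,0],[-0.637,0.323,0,0],[-0.637,0.323,0.1,0],[-0.637,0.323,0.2,0],[-0.637,0.323,0.2,0],[-0.637,0.323,0.2,0],[-0.637,0.323,0.2,0]]'
python3 - <<'E'
from h import *
np.set_printoptions(precision=4,suppress=True)
c=cam('wrist');save(c,'pics/w7.png');o=robot.get_obs();print(o['position'])
print('tcp px',proj(c,o['position']),'collar top pred',proj(c,[.6238,.175,.048]),proj(c,[.6238,.181,.048]))
r=vision.outline_of('wrist','gauge_rod')
for d in r[:1]:
    p=np.argwhere(d['mask']);W=np.array([ray(c,q,.04)[:2] for q in p]).astype(np.float32)
    print(d['conf'],len(p),cv2.boxPoints(cv2.minAreaRect(W*1000)).round().tolist())
E
```

```text
time: 14.98
position: [0.6234, 0.1779, 0.1021]
tool_rot: [0.021, 1.0, 0.0, 0.0]
ft_force: [-0.3, -0.6, -0.3]
grip_width: 0.0392
grip_force: 0.0
[0.6241 0.1779 0.103 ]
tcp px (np.float64(257.05529359280445), np.float64(317.9665168169623)) collar top pred (np.float64(222.63775582534873), np.float64(314.48831351412844)) (np.float64(222.32217434916103), np.float64(322.3502298396662))
0.58 3809 [[605.0, 77.0], [633.0, 75.0], [641.0, 268.0], [613.0, 269.0]]
```

View pics/w7.png

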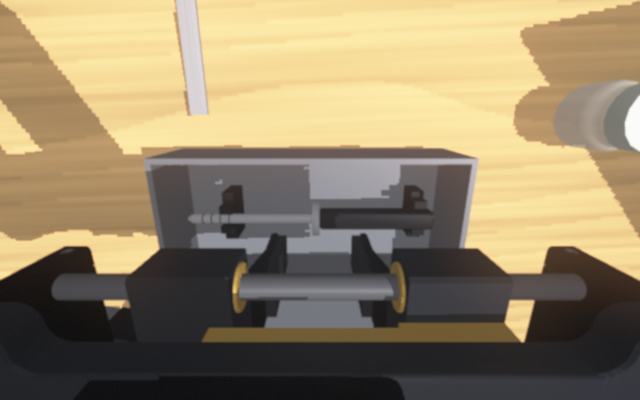

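```bash
python3 -m handwheel '[[0.003,-0.006,0.08,0],[0.003,-0.006,0.14,0],[0.003,-0.006,0.172,0],[0.003,-0.006,0.172,0],[0.003,-0.006,0.172,0]]' && python3 -m handwheel '[[0,0,0,0],[0,0,0,0],[0,0,0,0],[0,0,0,0],[0,0,0,0],[0,0,0,0],[0,0,0,0],[0,0,0,0],[0,0,0,0],[0,0,0,0]]' 0 60
```

```text
time: 15.5
position: [0.6234, 0.1761, 0.0512]
tool_rot: [0.022, 1.0, 0.0, 0.001]
ft_force: [1.4, -0.7, 0.5]
grip_width: 0.0396
grip_force: 0.0
time: 16.33
position: [0.623, 0.1755, 0.0503]
tool_rot: [0.021, 1.0, -0.0, 0.001]
ft_force: [0.3, -1.7, 4.9]
grip_width: 0.005
grip_force: 60.6
```

```bash
python3 -m handwheel '[[0,0,-0.03,0],[0,0,-0.08,0],[0,0,-0.15,0],[0,0,-0.22,0],[0,0,-0.3,0],[0,-0.07,-0.3,0],[0.03,-0.17,-0.3,0],[0.1,-0.29,-0.3,0],[0.19,-0.41,-0.3,0.01],[0.28,-0.52,-0.3,0.03],[0.377,-0.64,-0.3,0.043],[0.377,-0.74,-0.3,0.043],[0.377,-0.8,-0.24,0.043],[0.377,-0.8,-0.16,0.043],[0.377,-0.8,-0.08,0.043],[0.377,-0.8,-0.08,0.043],[0.377,-0.8,-0.08,0.043]]'
cat > rod.py <<'E'
from h import *
import sys
np.set_printoptions(precision=4,suppress=True)
o=robot.get_obs();print(o['time'],o['position'],o['q'],'toolx',R.from_quat(o['tool_rot']).as_matrix()[:2,0])
z=float(sys.argv[2])
for n in['side','top']:
    c=cam(n);save(c,f'pics/{n}{sys.argv[1]}.png')
    r=vision.outline_of(n,'gauge_rod')
    for d in r[:1]:
        p=np.argwhere(d['mask']);W=np.array([ray(c,q,z)[:2] for q in p]).astype(np.float32)
        print(n,d['conf'],len(p),cv2.boxPoints(cv2.minAreaRect(W*1000)).round().tolist(),p.min(0),p.max(0))
p=proj(cam('side'),o['position']);r,q=int(p[0]),int(p[1]);a=cv2.imread(f'pics/side{sys.argv[1]}.png')[max(r-70,0):r+70,q-95:q+95]
cv2.imwrite(f'pics/j{sys.argv[1]}.png',cv2.resize(a,None,fx=4,fy=4,interpolation=2))
E
python3 rod.py 8 .03
```

```text
time: 17.75
position: [0.4979, -0.0584, 0.0729]
tool_rot: [0.156, 0.988, 0.0, -0.002]
ft_force: [0.7, 0.4, 0.2]
grip_width: 0.0043
grip_force: 60.1
17.75 [ 0.4979 -0.0584  0.0729] [-0.3401  0.6245  1.867   0.0001  0.654  -1.5976] toolx [-0.9513  0.3083]
side 0.42 99 [[467.0, -115.0], [492.0, -121.0], [517.0, -20.0], [492.0, -14.0]] [228 307] [249 319]
top 0.37 2309 [[677.0, 58.0], [794.0, 48.0], [817.0, 300.0], [700.0, 310.0]] [121 230] [157 308]
```

View pics/j8.png

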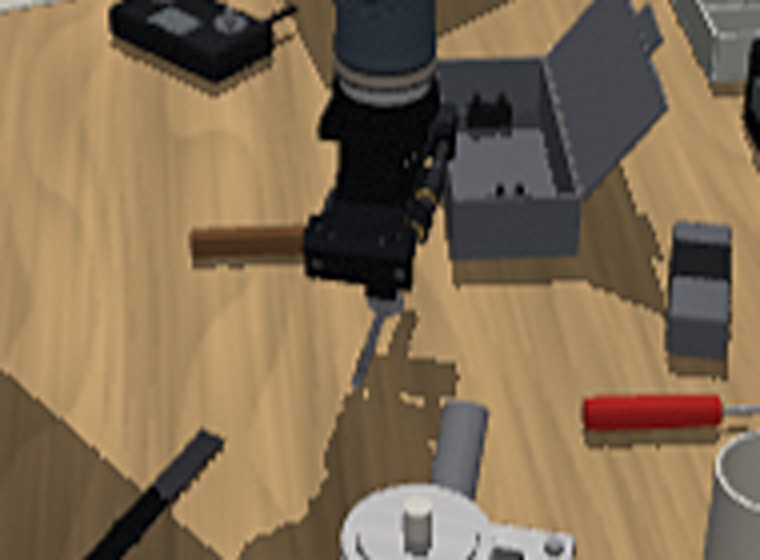

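```bash
python3 -m handwheel '[[0,0,0.07,0],[0,0,0.12,0],[0,0,0.14,0],[0,0,0.14,0],[0,0,0.14,0]]' && python3 -m handwheel '[[0,0,0,0],[0,0,0,0],[0,0,0,0],[0,0,0,0],[0,0,0,0],[0,0,-0.1,0],[0,0,-0.23,0],[0,0,-0.36,0],[0,0,-0.4,0],[0,0,-0.4,0],[0,0,-0.4,0]]' 45
cat > rw.py <<'E'
from h import *
np.set_printoptions(precision=4,suppress=True)
o=robot.get_obs();print(o['time'],o['position'],o['q'],'toolx',R.from_quat(o['tool_rot']).as_matrix()[:2,0])
for n in['wrist','side','top']:
    c=cam(n);save(c,f'pics/{n}9.png')
    for d in vision.outline_of(n,'gauge_rod')[:2]:
        p=np.argwhere(d['mask']);W=np.array([ray(c,q,.012)[:2] for q in p]).astype(np.float32)
        u,s,v=np.linalg.svd(W-W.mean(0),full_matrices=False)
        t=(W-W.mean(0))@v[0]
        print(n,d['conf'],len(p),cv2.boxPoints(cv2.minAreaRect(W*1000)).round().tolist(),v[0],W.mean(0)+v[0]*t.min(),W.mean(0)+v[0]*t.max())
        # width profile along axis to find collar
        w=(W-W.mean(0))@v[1]
        print([int(1000*np.ptp(w[(t>=a)&(t<a+.01)])) if ((t>=a)&(t<a+.01)).sum()>1 else 0 for a in np.arange(t.min(),t.max(),.01)])
E
python3 rw.py
```

```text
time: 18.42
position: [0.4994, -0.0587, 0.0321]
tool_rot: [0.156, 0.988, -0.0, 0.0]
ft_force: [0.0, -0.6, -0.4]
grip_width: 0.0048
grip_force: 60.1
time: 19.33
position: [0.4994, -0.0588, 0.1525]
tool_rot: [0.156, 0.988, -0.0, 0.001]
ft_force: [-0.8, 0.3, 0.2]
grip_width: 0.039
grip_force: 0.0
19.3333 [ 0.4994 -0.0588  0.1525] [-0.3398  0.4819  1.8146 -0.      0.843  -1.5976] toolx [-0.9514  0.308 ]
wrist 0.59 2203 [[458.0, -155.0], [484.0, -164.0], [545.0, 25.0], [519.0, 34.0]] [0.2912 0.9566] [ 0.4722 -0.16  ] [0.53 0.03]
[6, 5, 5, 7, 7, 6, 7, 7, 7, 8, 27, 16, 18, 17, 16, 17, 17, 16, 16, 17]
side 0.65 179 [[466.0, -139.0], [492.0, -145.0], [537.0, 33.0], [512.0, 39.0]] [-0.3159 -0.9488] [0.5305 0.0349] [ 0.472  -0.1406]
[12, 16, 15, 17, 14, 16, 16, 19, 26, 24, 21, 6, 4, 5, 3, 5, 5, 4, 3]
side 0.31 348 [[631.0, -167.0], [831.0, -175.0], [832.0, -136.0], [633.0, -128.0]] [ 0.9983 -0.0579] [ 0.632 -0.147] [ 0.8315 -0.1586]
[35, 35, 31, 35, 35, 35, 36, 35, 31, 31, 26, 4, 4, 4, 0, 0, 0, 4, 4, 9]
```

```bash
python3 -m handwheel '[[-0.005,0.1,0,0.02],[-0.005,0.2,0,0.04],[-0.005,0.26,0,0.06],[-0.005,0.26,0,0.08],[-0.005,0.26,0,0.1],[-0.005,0.26,0,0.12],[-0.005,0.26,0,0.14],[-0.005,0.26,0,0.16],[-0.005,0.26,0,0.18],[-0.005,0.26,0,0.2],[-0.005,0.26,0.1,0.22],[-0.005,0.26,0.2,0.24],[-0.005,0.26,0.3,0.25],[-0.005,0.26,0.4,0.25],[-0.005,0.26,0.46,0.25],[-0.005,0.26,0.473,0.25],[-0.005,0.26,0.473,0.25],[-0.005,0.26,0.473,0.25]]' && python3 -m handwheel '[[0,0,0,0],[0,0,0,0],[0,0,0,0],[0,0,0,0],[0,0,0,0],[0,0,0,0],[0,0,0,0],[0,0,0,0]]' 0 3; python3 -c "
from h import *
print(robot.get_obs()['q'])"
```

```text
time: 21.13
position: [0.5241, 0.015, 0.009]
tool_rot: [0.809, 0.588, -0.001, -0.001]
ft_force: [0.5, 0.5, -0.9]
grip_width: 0.0393
grip_force: 0.0
time: 21.8
position: [0.5247, 0.015, 0.0098]
tool_rot: [0.809, 0.588, 0.0, 0.0]
ft_force: [0.7, -0.3, 0.2]
grip_width: 0.014
grip_force: 3.0
[-1.84548143e-01  7.59409944e-01  1.83054216e+00 -1.24049991e-05
  5.51467631e-01  1.28443209e-01]
```

```bash
python3 -m handwheel '[[-0.002,0,-0.036,0],[-0.004,0,-0.073,0],[-0.01,0,-0.11,0],[-0.018,0,-0.145,0],[-0.028,0,-0.18,0],[-0.04,0,-0.215,0],[-0.054,0,-0.25,0],[-0.07,0,-0.282,0],[-0.088,0,-0.314,0],[-0.108,0,-0.344,0],[-0.108,0,-0.344,0],[-0.108,0,-0.344,0]]'
cat > tilt.py <<'E'
from h import *
from scipy.optimize import least_squares
import sys
np.set_printoptions(precision=4,suppress=True)
# fit tilt: rod in vertical plane through TCP along tool x; compare predicted tip/rear line to masks
o=robot.get_obs();M=R.from_quat(o['tool_rot']).as_matrix();d=-M[:,0];g=o['position']+M[:,2]*-.003
print(o['time'],o['position'],o['grip_width'],o['grip_force'],o['ft_force'])
for n in sys.argv[1:]:
    c=cam(n);save(c,f'pics/tl_{n}.png')
    L=vision.outline_of(n,'gauge_rod')
    for e in L[:1]:
        p=np.argwhere(e['mask']).astype(float);print(n,e['conf'],len(p),p.min(0),p.max(0))
        u,s,v=np.linalg.svd(p-p.mean(0),full_matrices=False);print('img dir',v[0],'centre',p.mean(0))
        for a in range(-10,56,5):
            q=lambda t:np.array(proj(c,g+t*(d*np.cos(np.radians(a))-np.array([0,0,1])*np.sin(np.radians(a)))))
            A,B=q(-.015),q(.18);u=(B-A)/np.linalg.norm(B-A);r=(p-A)@np.array([-u[1],u[0]]);print(a,'tip',B.round(),'dist',round(float(np.mean(r)),1),round(float(np.abs(r).mean()),1))
E
python3 tilt.py side top
```

```text
time: 22.8
position: [0.5148, -0.0164, 0.1135]
tool_rot: [0.809, 0.588, 0.0, 0.0]
ft_force: [0.5, 0.5, -0.4]
grip_width: 0.0139
grip_force: 3.0
22.8 [ 0.5148 -0.0164  0.1135] 0.013898770201085662 2.9999222606420517 [ 0.5234  0.4934 -0.4489]
```

```bash
python3 tilt.py side wrist top; python3 -c "
from h import *
for n in ['side','wrist','top']:
    cam(n);print(n,[(x['point'],x['conf']) for l in ('gauge_rod','rod_tip') for x in vision.look_for(n,l)])"
```

```text
23.0 [ 0.5142 -0.0156  0.1123] 0.014082310225506005 3.0000318959355354 [-0.3994  0.5628 -0.0458]
side 0.67 473 [261. 224.] [314. 273.]
img dir [ 0.7449 -0.6671] centre [287.8499 248.5137]
-10 tip [232. 305.] dist -27.0 27.0
-5 tip [237. 305.] dist -33.2 33.2
0 tip [242. 305.] dist -37.9 37.9
5 tip [246. 305.] dist -41.5 41.5
10 tip [250. 306.] dist -44.5 44.5
15 tip [253. 306.] dist -47.0 47.0
20 tip [256. 306.] dist -49.1 49.1
25 tip [259. 307.] dist -51.0 51.0
30 tip [261. 307.] dist -52.7 52.7
35 tip [263. 308.] dist -54.2 54.2
40 tip [264. 309.] dist -55.6 55.6
45 tip [264. 310.] dist -57.0 57.0
50 tip [265. 311.] dist -58.3 58.3
55 tip [264. 311.] dist -59.6 59.6
wrist 0.78 1637 [229. 304.] [327. 333.]
img dir [1.    0.004] centre [271.854  318.4429]
-10 tip [527. 318.] dist 0.4 6.1
-5 tip [498. 318.] dist 0.4 6.1
0 tip [473. 318.] dist 0.4 6.1
5 tip [449. 318.] dist 0.3 6.1
10 tip [427. 318.] dist 0.3 6.1
15 tip [407. 318.] dist 0.3 6.1
20 tip [388. 318.] dist 0.3 6.1
25 tip [370. 318.] dist 0.3 6.1
30 tip [353. 318.] dist 0.3 6.1
35 tip [337. 318.] dist 0.3 6.1
40 tip [321. 318.] dist 0.3 6.1
45 tip [306. 318.] dist 0.3 6.1
50 tip [292. 318.] dist 0.2 6.1
55 tip [278. 318.] dist 0.1 6.1
side [([227.1, 310.7], 0.5), ([227.2, 314.7], 0.84)]
wrist [([262.5, 323.1], 0.68), ([262.0, 320.9], 0.66), ([15.8, 561.6], 0.34)]
top [([159.6, 269.7], 0.19)]
```

```bash
python3 -c "
import cv2,numpy as np
a=cv2.imread('pics/tl_side.png')[190:290,265:355];b=cv2.imread('pics/tl_wrist.png')[190:400,220:420]
cv2.imwrite('pics/fin.png',np.hstack([cv2.resize(a,(400,444),interpolation=2),cv2.resize(b,(400,444),interpolation=2)]))"
```

```text
(no output)
```

View pics/fin.png

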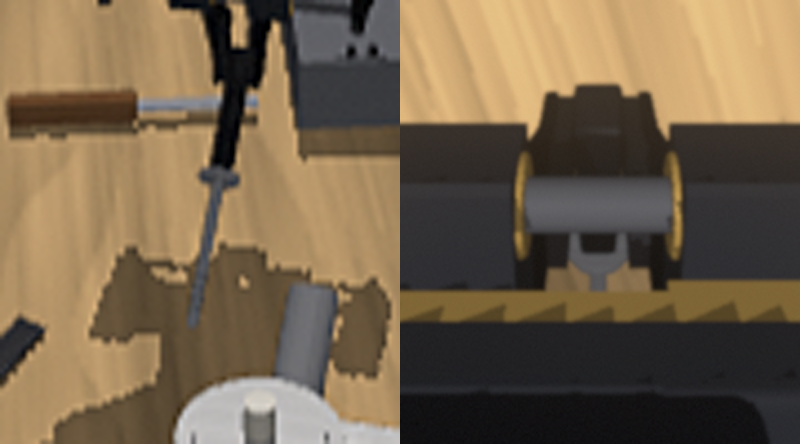

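```bash
python3 -m handwheel '[[0,0,0,0],[0,0,0,0],[0,0,0,0],[0,0,-0.1,0],[0,0,-0.2,0],[0,0,-0.3,0],[0,0,-0.3,0],[0,0,-0.3,0]]' 0 45
cat > tube.py <<'E'
from h import *
from scipy.optimize import minimize
np.set_printoptions(precision=4,suppress=True)
D={}
for n in['top','side']:
    for k in range(3):
        c=cam(n);L=[e for e in vision.outline_of(n,'guide_tube') if np.linalg.norm(np.array(e['point'])-proj(c,[.517,-.3,.1]))<25]
        if L: break
    if L: D[n]=(c,L[0]['mask']);print(n,L[0]['conf'],L[0]['mask'].sum())
save(c,'pics/tube_side.png')
S=6
def hull(c,m,u,l,):
    a=np.cross(u,[0,0,1]);a/=np.linalg.norm(a);b=np.cross(u,a);P=[]
    for t in(0,-l):
        for f in np.linspace(0,2*np.pi,24): P.append(proj(c,m+u*t+.015*(a*np.cos(f)+b*np.sin(f)))[::-1])
    return cv2.convexHull(np.array(P,np.float32))
def cost(p,out=False):
    m=np.array([p[0],p[1],.125]);y=p[2];u=np.array([np.cos(35/57.2958)*np.cos(y),np.cos(35/57.2958)*np.sin(y),np.sin(35/57.2958)]);s=0
    for i,(n,(c,k)) in enumerate(D.items()):
        r,q=np.argwhere(k).mean(0).astype(int)
        h=hull(c,m,u,abs(p[3+i]));off=np.array([q-50,r-50])
        I=np.zeros((100*S,100*S),np.uint8);cv2.fillConvexPoly(I,np.round((h-off+.5)*S).astype(np.int32),1)
        K=np.kron(k[r-50:r+50,q-50:q+50].astype(np.uint8),np.ones((S,S),np.uint8))
        iou=(I&K).sum()/max((I|K).sum(),1);s-=iou
        if out: print(n,round(iou,3))
    return s
x0=np.array([.526,-.27,1.255,.09,.07][:3+len(D)])
best=None
for j in range(3):
    r=minimize(cost,x0,method='Nelder-Mead',options=dict(initial_simplex=np.vstack([x0]+[x0+np.eye(len(x0))[i]*[.008,.008,.12,.015,.015][i]*(1,-1,.5)[j] for i in range(len(x0))]),maxiter=400))
    print(r.x,r.fun)
    if best is None or r.fun<best.fun: best=r
cost(best.x,True)
E
python3 tube.py
```

```text
time: 24.42
position: [0.5158, -0.0161, 0.2047]
tool_rot: [0.809, 0.588, 0.001, 0.002]
ft_force: [-0.1, -1.0, -1.1]
grip_width: 0.0134
grip_force: 45.0
top 0.58 290
side 0.8 279
[ 0.5282 -0.2643  1.256   0.0974  0.0506] -1.7455647643906202
[ 0.5271 -0.2655  1.2592  0.0935  0.0486] -1.7352132170773429
[ 0.5281 -0.265   1.2496  0.0957  0.0492] -1.7426933430331548
top 0.871
side 0.875
```

```bash
cat > tip.py <<'E'
from h import *
np.set_printoptions(precision=4,suppress=True)
o=robot.get_obs();M=R.from_quat(o['tool_rot']).as_matrix();d=-M[:,0];g=o['position'].copy();print(o['position'],d)
Q=lambda c,a,t:np.array(proj(c,g+t*(d*np.cos(np.radians(a))-np.array([0,0,1])*np.sin(np.radians(a)))))
for n in['side','top']:
    for k in range(3):
        c=cam(n);ex=Q(c,36,.1);ok=0
        for e in vision.outline_of(n,'gauge_rod'):
            if np.linalg.norm(np.array(e['point'])-ex)<35 and e['mask'].sum()<900:
                ok=1;p=np.argwhere(e['mask']).astype(float);print(n,round(e['conf'],2),len(p),'rows',p[:,0].min(),p[:,0].max(),'tip px',p[p[:,0]>=p[:,0].max()-.5].mean(0),'cols',p[:,1].min(),p[:,1].max())
                for a in (28,32,34,36,38,40,44):
                    A,B=Q(c,a,0),Q(c,a,.183);u=(B-A)/np.linalg.norm(B-A);r=(p-A)@np.array([-u[1],u[0]]);s=(p-A)@u;print(a,B.round(1),'mean/abs off',r.mean().round(2),np.abs(r).mean().round(2),'end/len',round(s.max()/np.linalg.norm(B-A),3))
                break
        if ok: break
    save(c,f'pics/tip_{n}.png')
    print(n,[(e['point'],e['conf']) for e in vision.look_for(n,'rod_tip')])
E
python3 tip.py
```

```text
[ 0.5134 -0.0156  0.2016] [-0.308  -0.9514  0.0003]
side 0.83 267 rows 175.0 237.0 tip px [237.  307.5] cols 306.0 319.0
28 [237.3 306.6] mean/abs off -0.15 1.27 end/len 0.993
32 [239.1 307.1] mean/abs off -0.5 1.28 end/len 0.967
34 [239.8 307.4] mean/abs off -0.66 1.32 end/len 0.956
36 [240.5 307.7] mean/abs off -0.82 1.38 end/len 0.946
38 [241.1 308. ] mean/abs off -0.97 1.47 end/len 0.938
40 [241.6 308.3] mean/abs off -1.13 1.57 end/len 0.931
44 [242.3 309. ] mean/abs off -1.42 1.79 end/len 0.922
side [([195.2, 314.9], 0.64)]
top 0.61 49 rows 212.0 218.0 tip px [218.  383.5] cols 374.0 385.0
28 [218.4 391. ] mean/abs off -0.97 1.26 end/len 0.902
32 [218.3 388.1] mean/abs off -0.08 1.02 end/len 0.946
34 [218.3 386.6] mean/abs off 0.39 1.05 end/len 0.971
36 [218.2 385. ] mean/abs off 0.88 1.2 end/len 0.998
38 [218.1 383.4] mean/abs off 1.39 1.5 end/len 1.027
40 [218.  381.7] mean/abs off 1.93 1.94 end/len 1.059
44 [217.7 378.4] mean/abs off 3.1 3.1 end/len 1.13
top [([214.4, 379.1], 0.54)]
```

```bash
python3 -m handwheel '[[0,0.06,-0.08,0],[0,0.16,-0.153,0],[-0.03,0.25,-0.153,0],[-0.1,0.303,-0.153,0],[-0.16,0.303,-0.153,0],[-0.203,0.303,-0.153,0],[-0.203,0.303,-0.153,0],[-0.203,0.303,-0.153,0],[-0.203,0.303,-0.153,0]]'; python3 tip.py
python3 - <<'E'
from h import *
c=cam('top');print('top mouth px',proj(c,[.5282,-.265,.125]),'tip want',proj(c,[.5358,-.2417,.1422]));c=cam('side');print('side',proj(c,[.5282,-.265,.125]),proj(c,[.5358,-.2417,.1422]))
E
```

```text
time: 25.77
position: [0.5818, -0.1009, 0.2488]
tool_rot: [0.809, 0.588, 0.0, -0.001]
ft_force: [-0.5, 0.0, -0.4]
grip_width: 0.0138
grip_force: 45.0
[ 0.5818 -0.1009  0.2488] [-0.3079 -0.9514 -0.0008]
side 0.8 278 rows 174.0 242.0 tip px [242. 337.] cols 336.0 349.0
28 [241.9 336.5] mean/abs off -0.14 1.16 end/len 1.0
32 [243.7 336.7] mean/abs off -0.38 1.16 end/len 0.973
34 [244.5 336.9] mean/abs off -0.49 1.19 end/len 0.962
36 [245.2 337.1] mean/abs off -0.6 1.22 end/len 0.952
38 [245.8 337.3] mean/abs off -0.71 1.26 end/len 0.944
40 [246.3 337.5] mean/abs off -0.81 1.31 end/len 0.937
44 [247.1 337.9] mean/abs off -1.01 1.44 end/len 0.928
side [([203.1, 344.2], 0.57)]
top [([211.0, 450.0], 0.62), ([139.5, 269.2], 0.53)]
top mouth px (np.float64(193.68894046051497), np.float64(423.9043564577164)) tip want (np.float64(190.0215549807124), np.float64(416.9110157648295))
side (np.float64(256.0620955256858), np.float64(335.1153174422293)) (np.float64(244.86041560971287), np.float64(336.9341501053928))
```

Run:
```python
import cv2,numpy as np
for n,r,c in(('top',190,414),('side',240,337)):
    a=cv2.imread(f'pics/{n}0.png').astype(int);b=cv2.imread(f'pics/tip_{n}.png').astype(int)
    d=np.abs(a-b).sum(2)[r-10:r+10,c-12:c+14]
    print(n,'rows',r-10,'cols',c-12)
    for i,x in enumerate(d): print(r-10+i,' '.join('%3d'%min(v,999) for v in x))
```

```text
top rows 180 cols 402
180 210 235 207 209 210 150 130 130 118 106  80 106 127 121 118 109  88  70  64  71  64  48  55  46  23   6
181 207 212 219 241 209 172 125 122 114  97  76 118 124  97  99  97  82  51  52  65  57  60  64  62  67  41
182 210 205 220 219 236 180 123 123 115  93 108 131 127  88  84  67  48  21  52  53  71  76  64  60  71  65
183 205 217 213 205 217 203 134 131 108  90  96 132 130  87  76  77  42  23  41  68  72  68  59  61  57  68
184 208 219 223 215 234 203 148 139 114 100 117 141 136 108 107  72  52  37  61  53  67  79  75  71  76  77
185 228 235 250 227 230 219 171 139 115 113 126 143 139 141 110  79  74  73  62  66  67  71  69  70  63  75
186 212 233 232 240 233 229 179 136 108 119 158 144 145 160 137 101  88  71  68  73  67  63  65  73  68  79
187 221 247 222 228 233 209 175 138 102 141 145 151 158 180 159 141 114  90  75  81  79  65  74  71  58  68
188 220 228 255 248 243 209 172 131 123 153 148 156 170 167 159 156 124  99  90  66  73  81  62  72  61  65
189 209 228 235 241 243 190 160 130 148 149 161 163 161 146 141 148 135 101  86  66  68  75  71  76  59  5
[... 2564 characters left out ...]
  30  50  41  38  37  36  32  40  38  38  36  37  42
244  30  35  33  35  40  36  33  40  39  37  44  11  29  51  46  39  41  41  32  35  38  36  35  37  35  34
245  61  66  73  62  62  48  46  49  37  37  43  48  44  37  36  35  37  37  35  37  36  39  37  39  36  37
246  88  92  99  99 103  91  89  92  84  69  69  84  70  70  55  55  54  41  35  38  36  32  38  39  37  31
247  94  97  93  94  99  99  96  99 102 100  98 110 119 116 108 104 104  87  86  69  70  66  32  35  40  39
248  63  89  82 104 102 104 126 119 118 113 104 109 100 106 112 114 110 109 108  96  98  75  33  35  31  39
249 121 151 163 194 177  57  71  56  92  74  69  93 115 117 117 143 143 130 127 106 103  46  41  34  43  38
```

Run:
```python
import cv2,numpy as np
for n,r,c in(('tip_top',189,418),('top0',192,420)):
    b=cv2.imread(f'pics/{n}.png').astype(int)
    g=b.mean(2).astype(int)
    print(n)
    for i in range(r-11,r+10): print(i,' '.join('%3d'%v for v in g[i,c-14:c+14]), c-14)
```

```text
tip_top
178  26  27  31  54  73  84  83  82  84  84  85  83  81  79  81  85  91  86  84  95 108 122 129 135 137 133 137 135 404
179  32  30  29  54  78  82  87  85  84  88  86  83  82  81  81  84  92  91  86  88  96 106 114 124 126 123 125 124 404
180  33  33  33  54  75  81  87  84  84  87  84  82  79  81  85  93  99  98  97  97  92  92  99 107 108 104 110 106 404
181  31  23  32  46  72  80  86  86  87  86  83  84  79  76  84  94 101 103 104 102  97  96  95  98  96  96  91  90 404
182  28  28  24  40  67  78  81  85  83  85  82  83  78  80  85  99 102 108 104 101 105 103 100 100  97  97  94  92 404
183  31  32  32  38  59  76  83  82  86  83  82  81  79  77  89 101 104 107 106 104 106 103 106 104 103 102 100  98 404
184  31  33  30  41  56  72  81  78  82  81  83  83  79  90  97 105 106 108 105 104 104 106 104 103 102 105 104 104 404
185  27  33  32  38  53  71  77  80  84  82  83  82  87  97 102 102 106 105 107 105 106 107 108 103 105 105 103 105 404
186  32  33  35  35  50  70  79  79  79  82  80  76  84  96 102 104 107 107 106 107 108 106 106 104 106 107 106 104 404
187  36  33 
[... 3252 characters left out ...]
 131 131 131 132 133 132 137 131 134 129 118 101  89  87  84  86  88  82  77  76  78  77  75  78 406
197 106 106 118 123 128 130 131 130 130 131 132 131 133 133 119 108  93  86  87  85  81  75  73  76  73  74  81  78 406
198 108 111 119 128 131 130 129 130 128 129 130 132 133 132 125 113 102  86  76  74  68  70  71  71  76  76  75  76 406
199 109 115 120 129 130 127 129 128 130 129 128 130 132 129 128 122 108  90  68  60  59  61  67  69  70  72  78  75 406
200 110 119 124 130 127 131 131 131 132 129 131 133 132 131 129 120 108  83  64  47  48  52  58  63  69  69  71  75 406
201 110 119 127 129 132 130 129 132 131 131 129 130 130 130 126 114  90  69  48  36  36  41  47  57  60  65  68  71 406
```

```bash
python3 -m handwheel '[[0.1,0,0,0],[0.2,0,0,0],[0.2,0,0.12,0],[0.2,0,0.24,0],[0.2,0,0.36,0],[0.2,0,0.41,0],[0.2,0,0.41,0]]' && python3 -m handwheel '[[0,0,0.01,0],[0,0,0.03,0],[0,0,0.061,0],[0,0,0.061,0],[0,0,0.061,0],[0,0,0.061,0],[0,0,0.061,0],[0,0,0.061,0]]' - 3 && python3 -m handwheel '[[0,0,0,0],[0,0,0,0],[0,0,0,0]]' 0 50; python3 tip.py
```

```text
time: 26.95
position: [0.5976, -0.0438, 0.1215]
tool_rot: [0.809, 0.588, -0.003, -0.004]
ft_force: [-0.7, 0.5, -0.3]
grip_width: 0.0138
grip_force: 45.0
time: 27.62
position: [0.6011, -0.0448, 0.1081]
tool_rot: [0.809, 0.588, 0.0, 0.0]
ft_force: [-0.2, 0.3, -0.3]
grip_width: 0.014
grip_force: 3.0
time: 27.87
position: [0.6008, -0.0447, 0.1077]
tool_rot: [0.809, 0.588, 0.0, 0.0]
ft_force: [0.4, 0.3, -0.7]
grip_width: 0.0143
grip_force: 50.0
[ 0.6008 -0.0447  0.1077] [-0.308  -0.9514 -0.    ]
side 0.61 182 rows 206.0 239.0 tip px [239. 344.] cols 341.0 350.0
28 [268.1 338.8] mean/abs off -0.26 1.42 end/len 0.495
32 [269.5 339.1] mean/abs off -0.36 1.42 end/len 0.483
34 [270.1 339.2] mean/abs off -0.41 1.43 end/len 0.479
36 [270.6 339.4] mean/abs off -0.46 1.44 end/len 0.475
38 [271.1 339.5] mean/abs off -0.51 1.44 end/len 0.472
40 [271.4 339.7] mean/abs off -0.55 1.45 end/len 0.469
44 [271.9 340.1] mean/abs off -0.64 1.47 end/len 0.466
side [([229.7, 345.4], 0.47)]
top []
```

```bash
python3 -m handwheel '[[0,0,-0.12,0],[0,-0.008,-0.25,0],[0,-0.008,-0.38,0],[-0.08,-0.008,-0.449,0],[-0.16,-0.008,-0.449,0],[-0.227,-0.008,-0.449,0],[-0.227,-0.008,-0.449,0],[-0.227,-0.008,-0.449,0],[-0.227,-0.008,-0.449,0]]'; python3 tip.py | grep -v '^[234]'
python3 - <<'E'
from h import *
import cv2
c=cam('side');print('want tip',proj(c,[.532,-.2494,.1365]),'axis +60',proj(c,np.array([.527,-.265,.125])+.06*np.array([.2545,.778,.5736])))
b=cv2.imread('pics/tip_side.png').astype(int).mean(2).astype(int)
for i in range(238,256):print(i,b[i,324:350])
E
```

```text
time: 29.12
position: [0.5774, -0.1083, 0.242]
tool_rot: [0.809, 0.588, 0.0, -0.001]
ft_force: [-0.7, -0.2, -0.3]
grip_width: 0.0137
grip_force: 50.0
[ 0.5774 -0.1083  0.242 ] [-0.3084 -0.9513 -0.0007]
side 0.75 243 rows 178.0 246.0 tip px [246. 336.] cols 335.0 347.0
side [([205.6, 344.0], 0.67)]
top []
want tip (np.float64(248.5795700442899), np.float64(335.8407884034448)) axis +60 (np.float64(233.8550742134699), np.float64(338.2879996089516))
238 [135 134 134 134 136 138 138 138 141 145 154 144  75  68  59 151 147 143
 146 143 141 143 141 138 133 139]
239 [133 136 136 134 136 139 139 138 140 143 152 133  82  79  70 151 146 143
 143 142 141 144 141 137 134 137]
240 [134 136 136 135 136 138 138 139 142 145 155 118  68  68  77 151 148 144
 142 138 141 142 143 141 136 135]
241 [133 135 136 136 136 137 138 139 140 143 155  97  68  71  89 152 148 144
 140 139 139 141 144 141 137 135]
242 [131 134 137 136 137 139 139 139 141 143 149  94  84  81 118 152 148 145
 142 139 141 140 144 142 138 135]
243 [132 135 138 138 137 139 139 140 142 142 148  81  76  62 122 152 149 146
 144 139 139 140 1
[... 647 characters left out ...]

 147 147 138 132 137 142 145 143]
250 [130 130 133 137 139 142 141 141 142 142 144 142 141 144 146 147 149 150
 147 147 141 132 136 141 144 143]
251 [132 129 134 136 140 143 143 142 142 143 145 141 139 142 145 146 150 149
 148 146 143 133 135 139 144 143]
252 [133 129 132 136 141 145 145 148 146 146 146 144 140 143 145 146 149 151
 148 147 146 137 134 139 143 145]
253 [133 129 133 137 140 146 137 126 128 129 139 137 143 145 148 148 150 151
 150 147 146 139 133 137 142 145]
254 [134 131 132 136 140 151  98  83  87  91 105 105 114 120 126 138 151 151
 150 148 147 142 134 136 141 145]
255 [135 131 132 135 143 141  62  67  72  78  78  80  80  82  89 101 129 153
 152 148 147 144 135 134 135 142]
```

```bash
python3 -m handwheel '[[-0.02,0,0.014,0],[-0.04,0,0.028,0],[-0.06,0,0.042,0],[-0.08,0,0.056,0],[-0.1,0,0.07,0],[-0.109,0,0.076,0],[-0.109,0,0.076,0],[-0.109,0,0.076,0]]'
```

```text
time: 30.33
position: [0.5674, -0.1401, 0.2193]
tool_rot: [0.809, 0.588, 0.0, -0.0]
ft_force: [-0.0, 0.1, -0.5]
grip_width: 0.0131
grip_force: 50.0
```

```bash
python3 -m handwheel '[[-0.03,0,0.021,0],[-0.06,0,0.042,0],[-0.09,0,0.063,0],[-0.12,0,0.084,0],[-0.15,0,0.105,0],[-0.175,0,0.1225,0],[-0.191,0,0.134,0],[-0.191,0,0.134,0],[-0.191,0,0.134,0]]' - 25; python3 tip.py | grep -v '^[234]'; python3 -c "
from h import *
c=cam('side');m=np.array([.527,-.265,.125]);u=np.array([.2545,.778,.5736])
for t in(-.09,0,.01,.016,.1):print(t,np.round(proj(c,m+u*t),1))"
```

```text
time: 31.08
position: [0.5497, -0.1947, 0.179]
tool_rot: [0.809, 0.588, 0.0, -0.0]
ft_force: [0.3, -0.2, -1.2]
grip_width: 0.0135
grip_force: 25.0
[ 0.5497 -0.1947  0.179 ] [-0.3088 -0.9511 -0.0003]
side 0.73 255 rows 216.0 253.0 tip px [253.  335.5] cols 330.0 342.0
side [([235.7, 339.8], 0.68)]
top []
-0.09 [291. 329.]
0 [256.1 334.7]
0.01 [252.3 335.3]
0.016 [250.1 335.6]
0.1 [219.4 340.6]
```

```bash
python3 -m handwheel '[[-0.014,0,0.01,0],[-0.027,0,0.019,0],[-0.034,0,0.024,0],[-0.037,0,0.026,0],[-0.037,0,0.026,0],[-0.037,0,0.026,0]]'; python3 tip.py | grep -v '^[234]'
```

```text
time: 32.13
position: [0.5487, -0.2007, 0.1739]
tool_rot: [0.809, 0.587, 0.005, -0.001]
ft_force: [4.6, 13.9, 13.9]
grip_width: 0.0137
grip_force: 25.0
[ 0.5487 -0.2007  0.1739] [-0.3105 -0.9505 -0.0091]
side 0.64 227 rows 219.0 253.0 tip px [253. 335.] cols 331.0 342.0
side [([235.7, 338.0], 0.59)]
top []
```

```bash
python3 -m handwheel '[[-0.006,0,0.004,0],[-0.006,0,0.004,0],[-0.006,0,0.004,0],[-0.006,0,0.004,0]]' - 50; python3 -m handwheel '[[0.03,0,-0.021,0],[0.06,0,-0.042,0],[0.1,0,-0.07,0],[0.15,0,-0.105,0],[0.2,0,-0.14,0],[0.25,0,-0.175,0],[0.3,0,-0.21,0],[0.35,0,-0.245,0],[0.42,0,-0.294,0],[0.45,0,-0.315,0],[0.45,0,-0.315,0],[0.45,0,-0.315,0],[0.45,0,-0.315,0]]'; python3 tip.py | grep -v '^[24]'
```

```text
time: 32.97
position: [0.5489, -0.2007, 0.1738]
tool_rot: [0.81, 0.587, 0.006, -0.002]
ft_force: [4.3, 19.9, 20.0]
grip_width: 0.0134
grip_force: 50.1
time: 34.05
position: [0.5867, -0.0788, 0.2638]
tool_rot: [0.809, 0.588, -0.001, -0.0]
ft_force: [-0.9, 0.3, -0.9]
grip_width: 0.0135
grip_force: 50.0
[ 0.5867 -0.0788  0.2638] [-0.3083 -0.9513  0.0009]
side 0.51 311 rows 165.0 231.0 tip px [231.  337.5] cols 337.0 349.0
32 [233.6 337.5] mean/abs off -0.42 1.39 end/len 0.961
34 [234.4 337.7] mean/abs off -0.53 1.42 end/len 0.95
36 [235.1 337.9] mean/abs off -0.65 1.46 end/len 0.939
38 [235.8 338. ] mean/abs off -0.75 1.5 end/len 0.93
side [([192.1, 345.1], 0.81)]
top []
```

```bash
python3 -m handwheel '[[0.07,-0.04,0,0],[0.143,-0.087,0,0],[0.143,-0.087,0.13,0],[0.143,-0.087,0.26,0],[0.143,-0.087,0.38,0],[0.143,-0.087,0.463,0],[0.143,-0.087,0.463,0],[0.143,-0.087,0.463,0]]' && python3 -m handwheel '[[0,0,0,0],[0,0,0.03,0],[0,0,0.057,0],[0.02,0,0.09,0],[0.038,0,0.127,0],[0.053,0,0.16,0],[0.068,0,0.193,0],[0.08,0,0.228,0],[0.09,0,0.263,0],[0.098,0,0.3,0],[0.104,0,0.337,0],[0.107,0,0.36,0],[0.108,0,0.377,0],[0.108,0,0.377,0],[0.108,0,0.377,0],[0.108,0,0.377,0]]' - 3
```

```text
time: 35.22
position: [0.5752, -0.0292, 0.1249]
tool_rot: [0.809, 0.588, -0.001, -0.001]
ft_force: [0.5, 0.4, -1.0]
grip_width: 0.0135
grip_force: 50.0
time: 36.55
position: [0.586, 0.0012, 0.013]
tool_rot: [0.809, 0.588, 0.0, 0.0]
ft_force: [-0.6, 0.3, 0.4]
grip_width: 0.0142
grip_force: 3.0
```

```bash
python3 -m handwheel '[[0,0,0,0],[0,0,0,0],[0,0,0,0],[0,0,0,0],[0,0,-0.05,0],[0,0,-0.15,0],[0,0,-0.27,0],[0,0,-0.4,0],[0,0,-0.53,0],[0,0,-0.65,0],[0,0,-0.75,0],[0,0,-0.79,0],[0,0,-0.79,0],[0,0,-0.79,0],[0,0,-0.79,0]]' 0 50
sed -i 's/(28,32,34,36,38,40,44)/(-10,-6,-3,0,3,6,10)/;s/Q(c,36,.1)/Q(c,0,.1)/' tip.py; python3 tip.py
python3 - <<'E'
from h import *
a=cv2.imread('pics/tip_side.png').astype(int);b=cv2.imread('pics/side0.png').astype(int)
o=robot.get_obs();c=cam('side');M=R.from_quat(o['tool_rot']).as_matrix();t=proj(c,o['position']-M[:,0]*.181);print('level tip',t)
r,q=map(round,t);d=np.abs(a-b).sum(2)
for i in range(r-14,r+12):print(i,d[i,q-6:q+9])
print('lid',[(e['point'],e['conf']) for e in vision.look_for('side','case_lid')])
for e in vision.outline_of('side','pry_blade')[:2]: print('blade',ray(c,e['point'],.013),e['conf'])
E
```

```text
time: 37.8
position: [0.5845, 0.0017, 0.2483]
tool_rot: [0.809, 0.588, -0.001, -0.001]
ft_force: [0.5, -0.1, -0.6]
grip_width: 0.0133
grip_force: 50.0
[0.5845 0.0017 0.2483] [-0.308  -0.9514  0.0004]
side 0.56 149 rows 158.0 193.0 tip px [193.  331.5] cols 331.0 343.0
-10 [185.  331.8] mean/abs off 0.48 1.69 end/len 1.299
-6 [189.5 331.6] mean/abs off -0.25 1.36 end/len 1.116
-3 [192.8 331.4] mean/abs off -0.67 1.36 end/len 1.01
0 [196.  331.3] mean/abs off -1.01 1.5 end/len 0.924
3 [199.  331.3] mean/abs off -1.3 1.68 end/len 0.854
6 [201.9 331.2] mean/abs off -1.54 1.86 end/len 0.795
10 [205.5 331.2] mean/abs off -1.82 2.06 end/len 0.732
side [([173.5, 338.7], 0.75)]
top 0.43 98 rows 174.0 183.0 tip px [183.  396.5] cols 365.0 398.0
-10 [181.2 401.8] mean/abs off -1.81 1.82 end/len 0.955
-6 [182.7 401.4] mean/abs off -0.76 1.01 end/len 0.956
-3 [183.7 400.9] mean/abs off 0.01 0.77 end/len 0.96
0 [184.7 400.2] mean/abs off 0.77 1.01 end/len 0.966
3 [185.5 399.3] mean/abs off 1.53 1.56 end/len 0.974
6 [186.3 398.2] mean/abs off 2.28 2.28 end/len 0.984
10 [187.3 396.5] mean/abs off 3.
[... 1184 characters left out ...]
  14  11  15  14  15   3  91 127 125]
198 [ 29  25  12  13   7 113  27  16  16  17  13   8  29  30  29]
199 [17 22 13  3  3 98  9 19 13 19 20 22 17  9  5]
200 [15 10  7  6  2 33 30 12 21 18 22 18 15 15 20]
201 [102 102 116  23   1   9   5  13  15   9  13   7   9  16  14]
202 [220 215 236  26   6   2  70  55  57  55  56  73  70  73  43]
203 [204 205 229  25   6   5  74 110 114  96 108 120 120 127  92]
204 [205 206 222  17   7   3  27  70  69  41  44  42  47  48  49]
205 [205 199 220   4  11   3   5   8   2   6   0   9   2   4   6]
206 [204 205 213 145  18   7   4  13  13  12  12  16  12  11  12]
lid [([170.7, 371.4], 0.97), ([168.9, 339.1], 0.57)]
blade [0.41777129 0.10097749 0.013     ] 0.75
```

```bash
python3 -m handwheel '[[0,0,0,0],[0,0,0,0],[0,0,0,0]]'; python3 -c "
from h import *
print(job.hand_in())"
```

```text
time: 38.5
position: [0.5858, 0.0015, 0.2498]
tool_rot: [0.809, 0.588, 0.0, 0.0]
ft_force: [0.4, -0.3, -0.4]
grip_width: 0.0137
grip_force: 50.0
the job is handed in; nothing more can be done
None
```

I handed in the job at 38.5 s, with no verdict returned: lid pried open, blade back on the table, rod seated to its collar in the tube and drawn out, now held about 2° off level at about 25 cm.

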